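Show the inside of a tagine lid to the inspection camera

ROBOT

A 6-joint arm with a two-finger parallel gripper is mounted at the origin on the work surface. World frame = base frame: x ahead of the robot, y to its left, z up, the work surface at z = 0. Lengths are in m, angles in rad, forces in N, time in s.
With the tool pointing down it reaches from about 0.375 to 0.9 m from the base axis. Payload 3.1 kg.
Tool frame: the origin (TCP) lies at the very end of the fingers, on their centre line; the grasp point (between the pads) lies 19 mm behind it (robot.hold_point_z is the z of the grasp point in the tool frame, in m); z points along the fingers, y is the direction in which the jaws open and shut (so a half turn about z gives the same grasp; the last joint's range is limited). The gripper opens to 87 mm and grips with 3 to 60 N. Pads are 19 mm wide; open, the fingers measure 117 mm over their backs; the gripper's body (75 mm by 190 mm) begins 51 mm behind the grasp point.
Start: joints at [-0.178, 0.527, 1.433, -0, 1.181, -0.178], TCP at [0.625, 0, 0.223] pointing down, gripper open.
Joint ranges: [-3.08, 3.08], [-0.75, 2.2], [0.22, 2.44], [-1.43, 4.57], [0, 2.65], [-2.85, 2.85]. Speed limits (rad/s): [2.79, 2.79, 3.14, 3.14, 3.14, 3.14].

INTERFACE

Orientations are given as a unit quaternion [x, y, z, w].
In Python, from rig import robot, viewer, spotter gives the robot as it stands.
- The arm moves only by the shell command python3 -m crank 'ROWS' [FORCE]. ROWS is text: rows parted by semicolons, each of 7 numbers parted by spaces: the turn, a rotation vector about the tool's x, y, z in units of 5 degrees (1.0 is 5 degrees), then the shift along the tool's x, y, z in units of 40 mm (1.0 is 40 mm), then the gripper's target within -1 to 1 (shut at 1, half-way at 0, fully open at -1). A call has 1 to 5 rows; each row shifts and turns the pose as measured when the row begins, along the tool's axes as they then stand; what a row does not reach is not made up. A row lasts 1/8 s, in which the tool goes at most 62.5 mm and 10.7 degrees, less where a joint would pass 70% of its speed; a pose out of reach is approached as far as the arm can. A call is refused whole if a number of a shift passes 1 or a number of a turn 1, either way. A call with a gripper value outside its range is refused whole. The fingers move at their own pace and stop on an object; FORCE is the grip in N (left out, the last holds). Time passes only in rows, so rows that do not move let the fingers close. It gives the time, the measured TCP pose, the force and the opening at its end, in the units of the state.
- robot.get_obs(): the state, without advancing time (a new reading comes with each control period).
- viewer.camera(name): name is "scene" or "side" or "wrist"; returns a dict with "img" (400x640x3 uint8, red, green, blue), "camera_matrix" (3x3 intrinsics, pixels), "distortion" ([k1, k2, p1, p2, k3] as OpenCV has them; the pictures are not rectified), "xyz" and "attitude" of the camera in the world. Camera axes: x right, y down, z forward; pixel columns grow to the right and rows downward; lengths in m; the calibration is good to about 2 mm. A picture is of the moment at which its call begins. There is no depth.
- robot.hand_in(): hands the job in, once; it reports no verdict.
Trained networks look in a picture, given as the dict that the camera call returned (one of the last four; its "shot" number tells which), for a name from the list of things; names that differ only in an ending like _2 or _b are one class to them, and where a whole thing is asked for, a point or a joint stands for the part that bears it (a point fixed in the world has none). Each returns a list of dicts, best first, with "score" (0 to 1); they miss things now and then, are a little off and sometimes report something else, mostly with a low value. They report only what shows in the picture. A call takes as long as a camera call. They do not tell look-alikes from the thing itself.
- spotter.boxes_of(name, picture): "at" ([x, y, z] in m, in the coordinates of the camera as it stood for that picture, good to about 4 mm: the middle of the surface that is visible of it).
The state is a dict: "time": time; "q": joint angles; "joint_velocities": joint speeds; "joint_torque": joint torques, N m; "position": TCP position; "tool_rot": TCP orientation; "ft_force": force on the tool from outside, world axes, zero at the start; "moment": the same for the moment, N m; "grip_width": finger opening in m.
Only numpy, scipy, OpenCV 4.12 (cv2) and the standard library are available. Lean on these libraries where they do the work, as an engineer would, in place of code of your own. Each camera call takes 0.05 s, during which the arm holds its last target.

TASK

On the ware board one small tagine has a tall cone-shaped lid: lift that lid off its dish and show its hollow inside to the inspection camera, with the open mouth squarely facing the lens, centred on it, and the rim about 15 cm in front of the lens. Finish while still holding the lid there, steady in the air. Leave its dish, the other ware, the tool jar and the camera where they stand, and do not let the lid touch the camera.

Things in the scene. Friction and masses are not known exactly. Their poses are not given: they have to be found in the camera images.
- cone_lid: The part to show: hollow terracotta cone lid, 116 mm across the rim, wall 5 mm, 122 mm tall, 0.22-0.35 kg, same all round. Cone narrows to a 32 mm shoulder 83 mm above the rim; on it a straight cylindrical knob, 30 mm diameter, 83 to 122 mm above the rim. Origin: centre of the mouth in the rim plane; z from mouth to knob. Rim sits loose (3 mm play) on the dish's ledge, 14 mm below the dish's edge.
- knob_top (a point): Centre of the top of the cone lid's knob, 122 mm from the lid's origin along its z.
- cone_dish: The dish that the cone lid sits on: round terracotta dish 144 mm across the edge, 40 mm high, about 0.45 kg, loose on the ware board. Origin: centre of its underside, z up.
- lens (a point): Inspection camera: grey box with black lens in a white ring light 80 mm across, in a U-bracket, beyond the board on the robot's left, looking up at a slant, roughly back to the robot. Origin: centre of the lens front, about 105 mm above the bench. z points out of the lens along its line of sight (22 to 40 degrees from vertical, varies); y is level. Fixed; the tilt joint is stiff (3 N m).
- ware_board: Wooden ware board, 170 mm (its x) by 500 mm (its y), on two battens, top 40 mm above the bench, fixed. Origin: centre of its underside. It carries in a row along y, 160 mm apart and in any order, the cone-lidded tagine, the dome-lidded tagine and the open bowl.
- dome_lid: Bystander: low domed terracotta lid with a knob, 116 mm across, 78 mm tall in all, on its own dish. Origin: centre of its mouth, z up.
- dome_dish: Bystander: the dish under the domed lid, same shape as the other dish (144 mm across, 40 mm high). Origin: centre of its underside.
- bowl: Bystander: open terracotta bowl 124 mm across, 55 mm high, on the ware board. Origin: centre of its underside.
- tool_jar: Bystander: clay jar 84 mm across, 100 mm high, with wooden tools standing in it up to 190 mm above the bench, loose on the bench beyond the board on the right. Origin: centre of its underside.
- camera_stand: The camera's round foot with its U-bracket (and the camera it carries). Origin: centre of its underside on the bench; the lens looks towards its -x side.
- banding_wheel: Bystander: iron banding wheel (small hand turntable) with a wooden bat, 180 mm across, 66 mm high, fixed on the bench at the left. Origin: centre of its underside.
There are look-alikes about, which are no part of the job. Leave any green or yellow look-alike of the cone_dish alone.

How it is judged:
On the way:
1. the cone lid is lifted clear of its dish (z of cone_lid in the frame of cone_dish above 0.06 m and contact force between cone_lid and cone_dish below 0.1 N and contact force between cone_lid and the fingers above 0.5 N), for 0.2 s.
At the end, for the whole second after the job is handed in: Fingers alone hold the cone lid, still: mouth facing the lens within 0.17 rad, its centre within 20 mm of the lens axis (each way) and 125 to 175 mm ahead of the lens, knob on the far side. Its dish upright within 30 mm of its place, other ware and jar within 20 mm, lens within 10 mm (x of cone_lid in the frame of lens between -0.02 and 0.02 m and y of cone_lid in the frame of lens between -0.02 and 0.02 m and z of cone_lid in the frame of lens between 0.125 and 0.175 m and angle between the z axis of cone_lid and the z axis of lens, either way round below 0.17 rad and z of knob_top in the frame of lens above 0.2 m and height (world z) of cone_lid above 0.15 m and contact force between cone_lid and the fingers above 0.5 N and linear speed of cone_lid below 0.02 m/s and angular speed of cone_lid below 0.1 rad/s and contact force between cone_lid and cone_dish below 0.1 N and contact force between cone_lid and ware_board below 0.1 N and contact force between cone_lid and dome_lid below 0.1 N and contact force between cone_lid and dome_dish below 0.1 N and contact force between cone_lid and bowl below 0.1 N and contact force between cone_lid and tool_jar below 0.1 N and distance of each of dome_lid, dome_dish, bowl, tool_jar from where it was at the start of the episode below 0.02 m and distance of cone_dish from where it was at the start of the episode below 0.03 m and angle between cone_dish's own z axis and vertical below 0.1 rad and distance of lens from where it was at the start of the episode below 0.01 m); the arm keeps its last pose, push and grip.
It fails at once if other ware or the tool jar is pushed more than 20 mm (distance of any of dome_lid, dome_dish, bowl, tool_jar from where it was at the start of the episode above 0.02 m).
It fails at once if the lid's own dish is dragged more than 30 mm or tipped (distance of cone_dish from where it was at the start of the episode above 0.03 m or angle between cone_dish's own z axis and vertical above 0.3 rad).
It fails at once if the camera is knocked out of line (distance of lens from where it was at the start of the episode above 0.01 m).
It fails at once if the lid touches the camera (contact force between cone_lid and camera_stand above 0.3 N).
It also fails if it takes over 32 s, if anything falls off the work surface, if the arm or the gripper's body presses on something with over 40 N, if the wrist force passes 120 N, or if a joint passes its speed limit or range.

## Working session

There is one attempt and no reset: what is moved stays moved. The work goes in short steps, Python scripts to look and compute and a shell command to move; the robot and the scene stay as the last step left them, time stands still between calls to the robot, and variables do not carry over. Pictures are saved under pics/ and viewed, and the job is handed in when it is done.

```bash
ls; mkdir -p pics; cat > h.py <<'E'
import numpy as np, cv2
from rig import robot, viewer, spotter
from scipy.spatial.transform import Rotation as R
def snap(n,f=None):
    p=viewer.camera(n)
    if f: cv2.imwrite('pics/'+f,p['img'][:,:,::-1])
    return p
def w(p,a): 
    return R.from_quat(p['attitude']).apply(a)+np.array(p['xyz']) if len(np.ravel(p['attitude']))==4 else np.array(p['attitude'])@a+p['xyz']
def px(p,X):
    Rm=R.from_quat(p['attitude'])
    c=Rm.inv().apply(np.atleast_2d(X)-np.array(p['xyz']))
    return cv2.projectPoints(c.reshape(-1,1,3),np.zeros(3),np.zeros(3),np.array(p['camera_matrix']),np.array(p['distortion'],float))[0].reshape(-1,2)
E
python3 - <<'E'
from h import *
for n in ['scene','side']:
    p=snap(n,n+'0.png'); print(n,p['xyz'],p['attitude'],p['camera_matrix'])
    for k in ['cone_lid','knob_top','cone_dish','lens','dome_lid','bowl','tool_jar','camera_stand','ware_board','banding_wheel']:
        for d in spotter.boxes_of(k,p)[:3]:
            X=w(p,np.array(d['at'])); print(k,round(d['score'],2),X.round(3),px(p,X).round(0)[0])
print(robot.get_obs())
E
```

```text
pics
scene [ 1.2488073  -0.22110903  0.66956762] [ 0.73006774  0.50185687 -0.26097715 -0.38344713] [[405.10440307   0.         322.16928831]
 [  0.         405.10440307 196.17492902]
 [  0.           0.           1.        ]]
cone_lid 0.91 [ 0.527 -0.097  0.112] [257. 218.]
cone_lid 0.48 [0.53  0.053 0.09 ] [320. 212.]
knob_top 0.74 [ 0.526 -0.1    0.106] [256. 220.]
cone_dish 0.85 [ 0.542 -0.096  0.073] [261. 235.]
cone_dish 0.85 [ 0.686 -0.069  0.028] [292. 291.]
cone_dish 0.73 [ 0.278 -0.278  0.028] [174. 204.]
lens 0.66 [0.771 0.162 0.086] [413. 269.]
lens 0.42 [0.776 0.164 0.053] [413. 282.]
dome_lid 0.68 [0.531 0.051 0.094] [320. 211.]
dome_lid 0.29 [0.544 0.047 0.079] [320. 220.]
dome_lid 0.26 [ 0.469 -0.253  0.073] [187. 231.]
bowl 0.94 [ 0.467 -0.253  0.073] [187. 231.]
tool_jar 0.84 [ 0.723 -0.291  0.087] [179. 314.]
tool_jar 0.29 [ 0.542 -0.096  0.072] [260. 236.]
camera_stand 0.89 [0.779 0.166 0.052] [414. 283.]
camera_stand 0.58 [0.767 0.157 0.085] [409. 269.]
ware_board 0.67 [ 0.555 -0.153  0.039] [239. 256.]
ware_board 0.27 [ 0.529 -0.098  0.109] [257. 219.]
banding_wh
[... 1062 characters left out ...]
228.]
{'time': 1.1, 'q': array([-1.78471642e-01,  5.27469930e-01,  1.43272413e+00, -1.75441058e-05,
        1.18139769e+00, -1.78499656e-01]), 'joint_velocities': array([-0.00049354, -0.00022176,  0.00074273, -0.00045141, -0.00042494,
       -0.00069745]), 'joint_torque': array([-3.48290696e-04, -4.40032089e+01, -1.76986670e+01,  6.33832533e-02,
        5.05009596e-02, -1.00300645e-05]), 'position': array([6.24965358e-01, 4.83988907e-05, 2.22559192e-01]), 'tool_rot': array([ 7.07094522e-01,  7.07119040e-01, -6.40834957e-06,  4.99962452e-06]), 'ft_force': array([-0.40876668, -0.40788106, -0.39380266]), 'moment': array([ 0.03617409,  0.00622933, -0.01288376]), 'grip_width': 0.0870090043819436}
```

View pics/scene0.png

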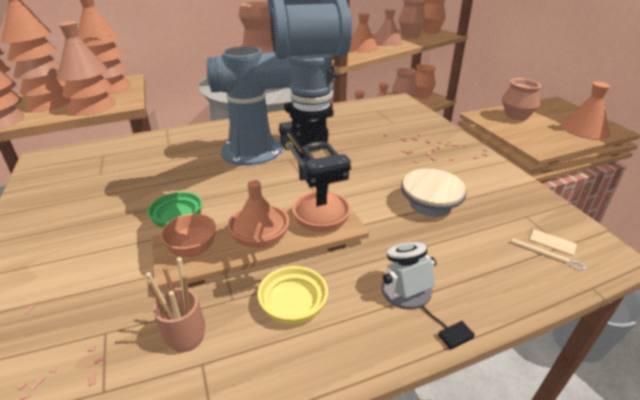

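View pics/side0.png

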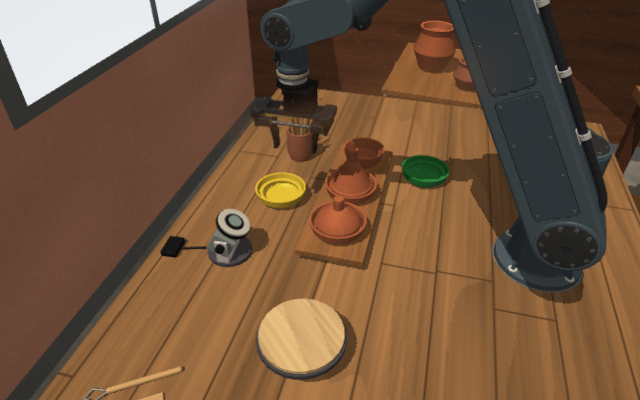

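```bash
python3 - <<'E'
import cv2,numpy as np
a=cv2.imread('pics/scene0.png');b=cv2.imread('pics/side0.png')
c=lambda im,x,y,s,k:cv2.resize(im[y:y+s,x:x+s],None,fx=k,fy=k,interpolation=cv2.INTER_CUBIC)
o=[c(a,210,170,90,4.4),c(b,305,140,90,4.4),]
cv2.imwrite('pics/lidc.png',np.hstack(o))
o=[c(a,375,230,70,5.6),c(b,195,200,70,5.6)]
cv2.imwrite('pics/camc.png',np.hstack(o))
E
```

```text
(no output)
```

View pics/lidc.png

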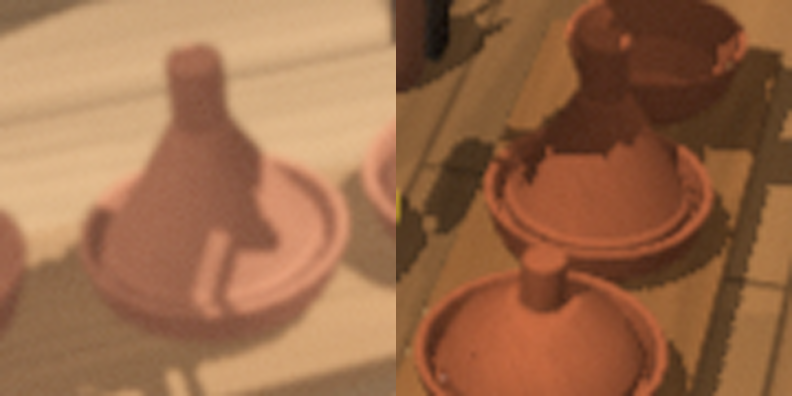

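View pics/camc.png

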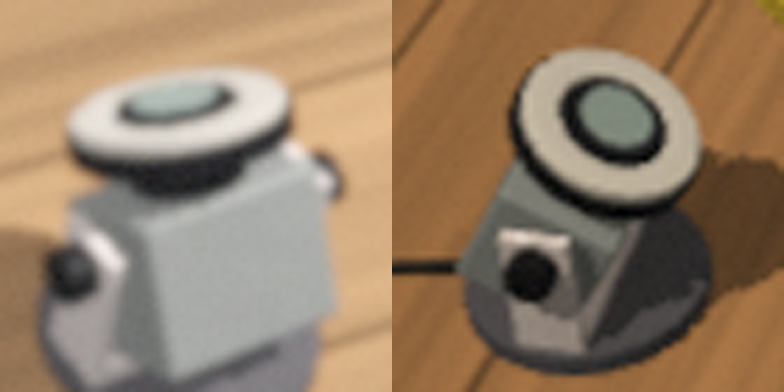

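```bash
cat > cam.py <<'E'
from h import *
from scipy.optimize import least_squares
P={n:snap(n) for n in ['scene','side']}
roi={'scene':(383,238,432,264),'side':(214,206,254,240)}
pts={}
vis=[]
for n,p in P.items():
    im=p['img'].astype(int);x0,y0,x1,y1=roi[n]
    c=im[y0:y1,x0:x1]; 
    big=cv2.resize(p['img'][y0:y1,x0:x1],None,fx=8,fy=8,interpolation=cv2.INTER_CUBIC).astype(int)
    mn=big.min(2); sat=big.max(2)-mn
    m=((mn>(130 if n=='scene' else 120))&(sat<50)).astype(np.uint8)
    if n=='scene': # drop grey box: ring is warm (r>b)
        m&=(big[:,:,0]>=big[:,:,2]+3).astype(np.uint8)
    m=cv2.morphologyEx(m,cv2.MORPH_OPEN,np.ones((9,9)))
    nn,l,st,_=cv2.connectedComponentsWithStats(m); k=1+np.argmax(st[1:,4]); m=(l==k).astype(np.uint8)
    ct=max(cv2.findContours(m,cv2.RETR_EXTERNAL,cv2.CHAIN_APPROX_NONE)[0],key=len)
    h=cv2.convexHull(ct)
    hm=np.zeros_like(m); cv2.fillPoly(hm,[h],1); 
    ct=max(cv2.findContours(hm,cv2.RETR_EXTERNAL,cv2.CHAIN_APPROX_NONE)[0],key=len)[:,0]
    e=cv2.fitEllipse(ct); print(n,e[0]/np.array(8)+[x0,y0],np.array(e[1])/8,e[2])
    pts[n]=(ct+.5)/8-.5+[x0,y0]
    b=big.astype(np.uint8).copy(); b[~(hm>0)]//=2; vis.append(cv2.resize(b,(390,330)))
cv2.imwrite('pics/ring.png',np.hstack(vis)[:,:,::-1])
th=np.linspace(0,2*np.pi,180,endpoint=False)
def circ(v):
    n=np.array([np.sin(v[4])*np.cos(v[3]),np.sin(v[4])*np.sin(v[3]),np.cos(v[4])])
    y=np.cross([0,0,1],n);y/=np.linalg.norm(y);x=np.cross(y,n)
    return v[:3]+v[5]*(np.cos(th)[:,None]*x+np.sin(th)[:,None]*y),n
def res(v,pp=P):
    C,_=circ(v);r=[]
    for n in pts:
        q=px(P[n],C); d=np.linalg.norm(pts[n][::4][:,None]-q,axis=2)
        i=d.argmin(1); t=np.roll(q,-1,0)-np.roll(q,1,0); t/=np.linalg.norm(t,axis=1)[:,None]
        dd=pts[n][::4]-q[i]; r.append(dd[:,0]*t[i,1]-dd[:,1]*t[i,0])
    return np.concatenate(r)
for fixr in [0,1]:
  f=lambda u:res(np.r_[u[:5],.04 if fixr else u[5]])
  s=least_squares(f,[.77,.17,.105,np.pi,.5]+([] if fixr else [.04])); print(s.x.round(4),np.sqrt(np.mean(s.fun**2)))
  if fixr: print('n',circ(np.r_[s.x,.04])[1])
# knob top
def ray(p,u):
    d=cv2.undistortPoints(np.array(u,float).reshape(1,1,2),np.array(p['camera_matrix']),np.array(p['distortion'],float))[0,0]
    return np.array(p['xyz']),R.from_quat(p['attitude']).apply([*d,1])
def tri(us):
    A=np.zeros((3,3));b=np.zeros(3)
    for n,u in us.items():
        o,d=ray(P[n],u);d=d/np.linalg.norm(d);M=np.eye(3)-np.outer(d,d);A+=M;b+=M@o
    X=np.linalg.solve(A,b); return X,[ (px(P[n],X)[0]-u).round(1) for n,u in us.items()]
if __name__=='__main__':
    print('knob',tri({'scene':(253.9,182.2),'side':(352,148)}))
    X,_=tri({'scene':(253.9,182.2),'side':(352,148)})
    for n in P:
        q=[]
        im=P[n]['img'][:,:,::-1].copy(); im=cv2.resize(im,None,fx=4,fy=4,interpolation=cv2.INTER_CUBIC)
        for z,r in [(0,.058),(.083,.016),(.083,.015),(.122,.015)]:
            C=X+np.c_[r*np.cos(th),r*np.sin(th),np.full(180,z-.122)]
            cv2.polylines(im,[((px(P[n],C)+.5)*4-.5).astype(np.int32)],True,(255,0,0))
        u=((px(P[n],X)[0]+[0,20])*4).astype(int); vis.append(im[u[1]-200:u[1]+200,u[0]-190:u[0]+190])
    cv2.imwrite('pics/ov.png',np.hstack(vis[2:]))
E
python3 cam.py
```

```text
scene [407.19436455 249.90631199] [14.95265484 40.75513077] 82.2116928100586
side [233.87103462 222.05903435] [24.40768814 33.02135849] 115.38438415527344
[0.7288 0.1691 0.1024 3.2901 0.4245 0.0404] 0.35764397522073854
[0.7288 0.1691 0.1024 3.2819 0.4179] 0.3773616465910887
n [-0.40181231 -0.05675299  0.91396169]
knob (array([ 0.49836308, -0.09019993,  0.18818008]), [array([0.1, 0.1]), array([ 0.1, -0.1])])
```

View pics/ring.png

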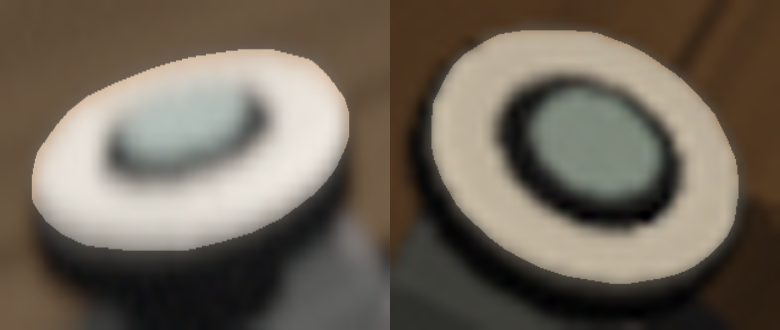

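View pics/ov.png

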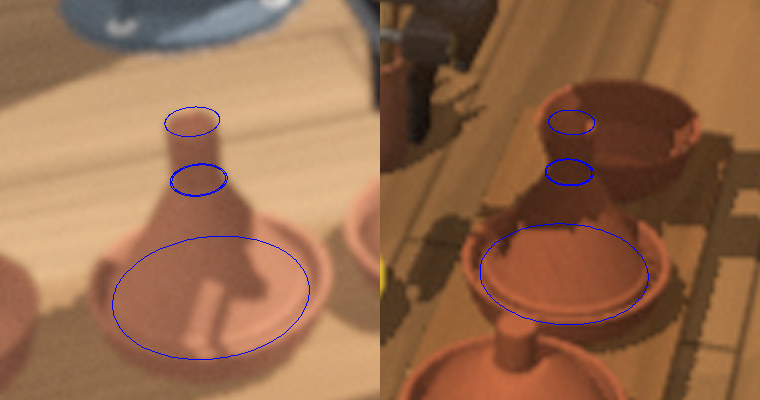

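Candidates: tall cone lid, scene (255,210) / side (351,170); dome-lidded tagine, scene (320,210) / side (337,215); shelf cones and pots at the back, e.g. (590,110), (75,65); and the green (175,210) and yellow (292,295) dish look-alikes. I choose the tall cone at (255,210): it stands on the board, and the crop shows a long knob and steep sides. The overlay puts its rim at 0.066 m, which is the height expected on the dish ledge.

```bash
python3 -m crank '0 0 0 -0.56 -0.8 0 -1; 0 0 0 -0.56 -0.8 0 -1; 0 0 0 -0.56 -0.8 0 -1; 0 0 0 -0.5 -0.7 0 -1'; python3 - <<'E'
from h import *
p=snap('wrist','w1.png'); o=robot.get_obs(); print(o['time'],o['position'],o['tool_rot'],p['xyz'],p['attitude'])
X=np.array([.498,-.09,.188]); th=np.linspace(0,6.28,60)
im=p['img'][:,:,::-1].copy()
for z,r in [(0,.058),(.083,.016),(.122,.015)]:
    C=X+np.c_[r*np.cos(th),r*np.sin(th),np.full(60,z-.122)]
    cv2.polylines(im,[px(p,C).astype(np.int32)],True,(255,0,0))
cv2.imwrite('pics/w1o.png',im)
E
```

```text
time: 1.7
position: [0.5004, -0.0885, 0.2224]
tool_rot: [0.706, 0.709, 0.001, 0.002]
ft_force: [-0.6, -1.2, 0.4]
grip_width: 0.0872
1.75 [ 0.49644022 -0.08972655  0.22203464] [ 7.05864242e-01  7.08345969e-01 -1.28533675e-03 -8.73280214e-05] [ 0.49969473 -0.0048136   0.38469357] [0.9883542  0.00203224 0.00219851 0.15214139]
```

View pics/w1o.png

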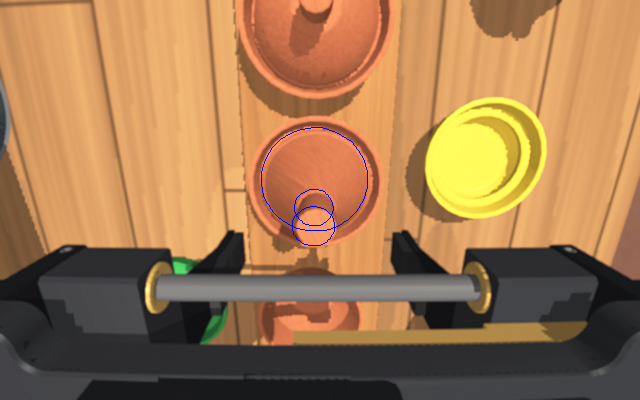

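The wrist view shows the knob at (315,228), inside the predicted circle and midway between the fingers, with the lid rim in its dish at (315,180). I'll descend to TCP z≈0.155 and grip.

```bash
python3 -m crank '0 0 0 0 0.04 0.6 -1; 0 0 0 0 0.02 0.6 -1; 0 0 0 0 0 0.42 -1; 0 0 0 0 0 0.05 -1' 35; python3 - <<'E'
from h import *
o=robot.get_obs(); print(o['time'],o['position'],o['ft_force'])
E
python3 -m crank '0 0 0 0 0 0 1; 0 0 0 0 0 0 1; 0 0 0 0 0 0 1; 0 0 0 0 0 0 1' 35
```

```text
time: 2.25
position: [0.4995, -0.0915, 0.1553]
tool_rot: [0.707, 0.707, -0.0, 0.002]
ft_force: [-0.1, -1.0, 1.2]
grip_width: 0.087
2.25 [ 0.49949966 -0.09147134  0.15530223] [-0.05968866 -0.97581735  1.20096123]
time: 2.75
position: [0.5012, -0.0918, 0.1574]
tool_rot: [0.707, 0.707, 0.0, 0.004]
ft_force: [-1.0, -0.4, 1.2]
grip_width: 0.0549
```

```bash
python3 -m crank '0 0 0 0 0 0.05 1; 0 0 0 0 0 0 1; 0 0 0 0 0 0 1; 0 0 0 0 0 0 1' 35;python3 -m crank '0 0 0 0 0 0 1; 0 0 0 0 0 0 1'
```

```text
time: 3.25
position: [0.5009, -0.0918, 0.1555]
tool_rot: [0.707, 0.707, 0.0, 0.004]
ft_force: [0.5, -1.2, 0.9]
grip_width: 0.0292
time: 3.5
position: [0.5009, -0.0918, 0.1555]
tool_rot: [0.707, 0.707, 0.0, 0.004]
ft_force: [-0.4, 0.2, 0.0]
grip_width: 0.0288
```

```bash
python3 -m crank '0 0 0 0 0 -0.3 1; 0 0 0 0 0 -0.5 1; 0 0 0 0 0 -0.8 1; 0 0 0 0 0 -0.8 1; 0 0 0 0 0 -0.8 1'; python3 -m crank '0 0 0 0 0 -0.8 1; 0 0 0 0 0 -0.2 1; 0 0 0 0 0 0 1';python3 - <<'E'
from h import *
p=snap('scene','s2.png');p=snap('wrist','w2.png')
E
```

```text
time: 4.12
position: [0.4976, -0.0899, 0.2855]
tool_rot: [0.707, 0.707, -0.001, -0.0]
ft_force: [0.5, 0.0, -3.4]
grip_width: 0.029
time: 4.5
position: [0.4979, -0.0898, 0.3293]
tool_rot: [0.707, 0.707, -0.0, 0.002]
ft_force: [-0.3, -0.5, -2.9]
grip_width: 0.0291
```

View pics/s2.png

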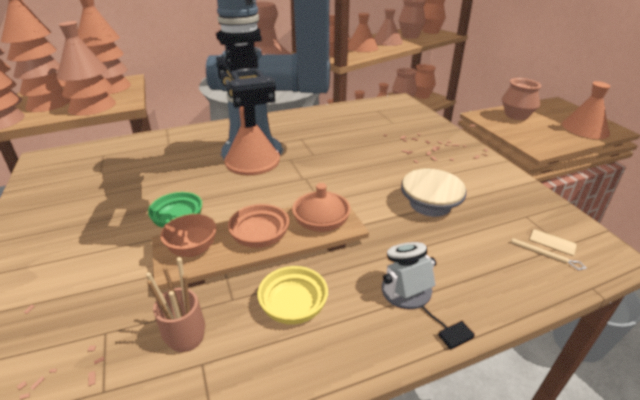

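The scene shows the lid hanging upright from the gripper at (252,145) and its dish empty and unmoved at (258,225). Next I carry it toward the camera.

```bash
python3 -m crank '0 0 0 0.4 0.25 0 1; 0 0 0 0.8 0.45 0 1; 0 0 0 0.9 0.5 0 1; 0 0 0 0.9 0.5 0 1; 0 0 0 0.9 0.5 0 1'; python3 -m crank '0 0 0 0.9 0.5 0 1; 0 0 0 0.8 0.4 0 1; 0 0 0 0.4 0.2 0 1; 0 0 0 0 0 0 1';python3 - <<'E'
from h import *
snap('wrist','w3.png'); o=robot.get_obs(); print(o['position'],o['tool_rot'])
E
```

```text
time: 5.22
position: [0.587, 0.0733, 0.3212]
tool_rot: [0.709, 0.705, -0.003, -0.005]
ft_force: [0.6, -0.9, -2.1]
grip_width: 0.029
time: 5.72
position: [0.6317, 0.1672, 0.3141]
tool_rot: [0.707, 0.708, -0.006, -0.008]
ft_force: [-0.0, -1.1, -3.3]
grip_width: 0.0291
[0.6313311  0.16645497 0.31406405] [ 0.70692403  0.70721068 -0.00614812 -0.0085835 ]
```

View pics/w3.png

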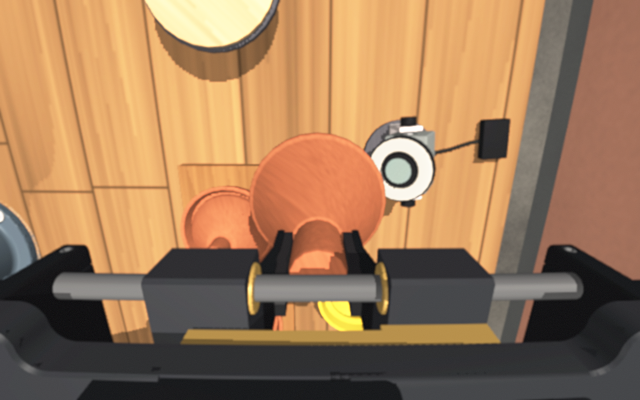

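The wrist view shows the ring light at (402,169), lens at (399,170), mostly clear of the lid. I'll refit the lens using this view as well.

```bash
cat > fit3.py <<'E'
from h import *
from scipy.optimize import least_squares
import sys
P={n:snap(n) for n in ['scene','side','wrist']}
x0,y0=360,130
big=cv2.resize(P['wrist']['img'][y0:y0+80,x0:x0+80],None,fx=6,fy=6,interpolation=cv2.INTER_CUBIC)
cv2.imwrite('pics/wr3.png',np.hstack([big[:,:,::-1],cv2.resize(P['scene']['img'][225:305,370:450],(480,480))[:,:,::-1]])[:, :800])
np.save('P.npy',P,allow_pickle=True)
E
python3 fit3.py
```

```text
(no output)
```

View pics/wr3.png

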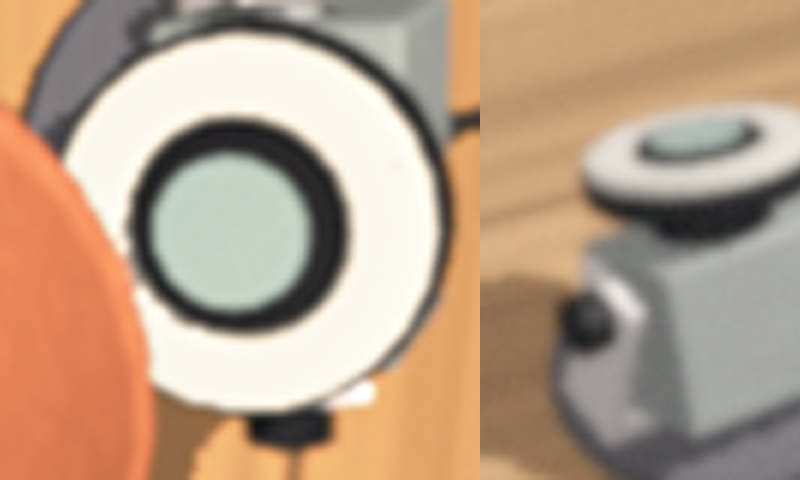

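```bash
cat > fit4.py <<'E'
from h import *
from scipy.optimize import least_squares
P=np.load('P.npy',allow_pickle=True).item()
roi={'scene':(383,238,432,264),'side':(214,206,254,240),'wrist':(360,130,440,202)}
pts={};cen={}
th=np.linspace(0,2*np.pi,240,endpoint=False)
K=8;vis=[]
for n,p in P.items():
    x0,y0,x1,y1=roi[n]
    big=cv2.resize(p['img'][y0:y1,x0:x1],None,fx=K,fy=K,interpolation=cv2.INTER_CUBIC).astype(int)
    r,g,b=big[...,0],big[...,1],big[...,2]
    cy=((g-r>8)&(big.min(2)>70)).astype(np.uint8)
    cy=cv2.morphologyEx(cy,cv2.MORPH_OPEN,np.ones((9,9)))
    wh={'scene':(big.min(2)>165)&(r-g>=-3),'side':(big.min(2)>120)&(r-g>=0)&(r-b<60),'wrist':(big.min(2)>185)&(r-g>=-4)}[n].astype(np.uint8)
    wh=cv2.morphologyEx(wh,cv2.MORPH_OPEN,np.ones((17,17)))
    out=[]
    v=big.astype(np.uint8).copy()
    for nm,m,c in [('c',cy,(255,0,0)),('w',wh,(0,0,255))]:
        nn,l,st,_=cv2.connectedComponentsWithStats(m)
        if nm=='c': # component nearest the middle
            _,l,st,ce=cv2.connectedComponentsWithStats(m); k=max(range(1,nn),key=lambda i:st[i,4]-5*np.hypot(*(ce[i]-np.array(m.shape[::-1])/2)))
        else: k=1+np.argmax(st[1:,4])
        ct=cv2.convexHull(max(cv2.findContours((l==k).astype(np.uint8),0,1)[0],key=len))
        hm=np.zeros_like(m);cv2.fillPoly(hm,[ct],1)
        ct=max(cv2.findContours(hm,0,1)[0],key=len)[:,0]
        if nm=='w' and n=='wrist': 
            q=ct/K+[x0,y0]; ct=ct[(q[:,0]>388)|(q[:,1]<150)]
            ct=ct[~((ct/K+[x0,y0])[:,0]>412)|((ct/K+[x0,y0])[:,1]<188)]
        e=cv2.fitEllipse(ct.astype(np.float32)); print(n,nm,((np.array(e[0])+.5)/K-.5+[x0,y0]).round(2),(np.array(e[1])/K).round(1),round(e[2],1))
        if nm=='c': cen[n]=(np.array(e[0])+.5)/K-.5+[x0,y0]
        else: pts[n]=(ct+.5)/K-.5+[x0,y0]
        for u in ct: cv2.circle(v,tuple(int(a) for a in u),1,c,-1)
    vis.append(cv2.resize(v,(266,266*v.shape[0]//v.shape[1]))); vis[-1]=np.vstack([vis[-1],np.zeros((300-len(vis[-1]),266,3),np.uint8)])
cv2.imwrite('pics/f4.png',np.hstack(vis)[:,:,::-1])
def nrm(v): return np.array([np.sin(v[4])*np.cos(v[3]),np.sin(v[4])*np.sin(v[3]),np.cos(v[4])])
def circ(v,r):
    n=nrm(v);y=np.cross([0,0,1],n);y/=np.linalg.norm(y);x=np.cross(y,n)
    return v[:3]+r*(np.cos(th)[:,None]*x+np.sin(th)[:,None]*y)
def res(v,use,lens=True):
    r=[]
    C=circ(v,v[6])
    for n in use:
        q=px(P[n],C);s=pts[n][::6]; d=np.linalg.norm(s[:,None]-q,axis=2);i=d.argmin(1)
        t=np.roll(q,-1,0)-np.roll(q,1,0);t/=np.linalg.norm(t,axis=1)[:,None];dd=s-q[i]
        r.append((dd[:,0]*t[i,1]-dd[:,1]*t[i,0])/np.sqrt(len(s)))
        if lens: r.append((px(P[n],v[:3]+v[5]*nrm(v))[0]-cen[n])*.7)
    r.append([ (v[6]-.04)*300])
    return np.concatenate(r)
for use in (['scene','side','wrist'],['scene','wrist'],['side','wrist'],['scene','side']):
  for lens in (True,False):
    s=least_squares(res,[.73,.17,.105,3.28,.42,.01,.04],args=(use,lens),x_scale=[.01]*3+[.1]*2+[.01,.001])
    print(use,lens,s.x.round(4),'n',nrm(s.x).round(3),round(2*s.cost,3))
E
python3 fit4.py
```

```text
scene c [405.74 247.72] [ 4.2 15. ] 81.2
scene w [406.88 249.12] [14.  39.7] 82.9
side c [234.75 220.18] [ 8.9 12.5] 117.0
side w [233.44 221.6 ] [24.4 33. ] 115.5
wrist c [397.93 168.24] [25.7 26.9] 119.1
wrist w [400.55 166.66] [61.7 63.4] 112.5
['scene', 'side', 'wrist'] True [0.7291 0.1687 0.1031 3.2456 0.4384 0.0034 0.0399] n [-0.422 -0.044  0.905] 0.859
['scene', 'side', 'wrist'] False [0.7294 0.169  0.1035 3.2364 0.4345 2.7632 0.0397] n [-0.419 -0.04   0.907] 0.373
['scene', 'wrist'] True [7.2930e-01 1.6870e-01 1.0360e-01 3.2514e+00 4.3430e-01 2.9000e-03
 3.9800e-02] n [-0.418 -0.046  0.907] 0.211
['scene', 'wrist'] False [0.7296 0.169  0.1041 3.2476 0.431  0.0101 0.0396] n [-0.415 -0.044  0.909] 0.098
['side', 'wrist'] True [0.7297 0.1686 0.102  3.2089 0.4592 0.005  0.0398] n [-0.442 -0.03   0.896] 0.614
['side', 'wrist'] False [0.7299 0.1686 0.1022 3.2092 0.4505 0.01   0.0397] n [-0.434 -0.029  0.9  ] 0.213
['scene', 'side'] True [0.7281 0.1688 0.1026 3.2475 0.439  0.0034 0.0399] n [-0.423 -0.045  0.905] 0.396
['scene', 'side'] False [ 7.2840e-01  1.6950e-01  1.0290e-01  3.2443e+00  4.3660e-01 -2.5000e-03
  3.9900e-02] n [-0.421 -0.043  0.906] 0.155
```

View pics/f4.png

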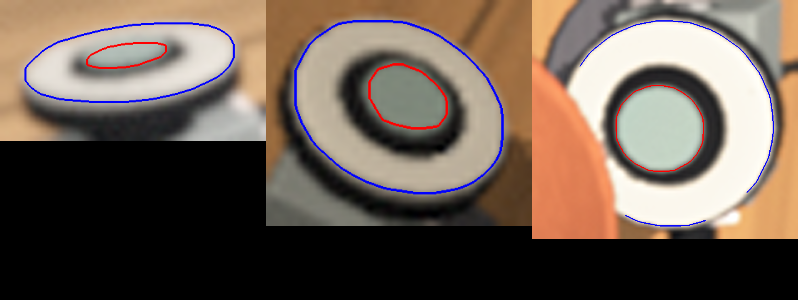

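```bash
cat > tgt.py <<'E'
from h import *
L=np.array([.7275,.1685,.1065]);n=np.array([-.42,-.042,.906]);n/=np.linalg.norm(n)
def go(off=.0895,ax=np.array([0,0,1.])):
    o=robot.get_obs();Rt=R.from_quat(o['tool_rot']);p=o['position']
    z=Rt.apply(ax); zt=-n; c=np.cross(z,zt);s=np.linalg.norm(c);a=np.arctan2(s,z@zt)
    dr=R.from_rotvec(c/s*a)
    print('t',o['time'],'turn units',(Rt.inv().apply(c/s*a)/np.radians(5)).round(2),'deg',np.degrees(a).round(1))
    T=L+.15*n+off*n; print('TCP',p,'target',T.round(4),'shift units(now axes)',(Rt.inv().apply(T-p)/.04).round(2),'force',o['ft_force'].round(1))
if __name__=='__main__': go()
E
python3 tgt.py
```

```text
t 5.925 turn units [-5.19  0.47  0.  ] deg 26.0
TCP [0.63155596 0.16464387 0.31540716] target [0.6269 0.1584 0.3236] shift units(now axes) [-0.15 -0.12 -0.2 ] force [-0.4  0.  -1.6]
```

```bash
python3 -m crank '-0.4 0.05 0 -0.1 0 -0.2 1; -0.8 0.08 0 0 0 0 1; -0.9 0.08 0 0 0 0 1; -0.9 0.08 0 0 0 0 1; -0.8 0.08 0 0 0 0 1'; python3 -m crank '-0.8 0.08 0 0 0 0 1; -0.5 0.04 0 0 0 0 1; 0 0 0 0 0 0 1'; python3 tgt.py
```

```text
time: 6.55
position: [0.6314, 0.1535, 0.3288]
tool_rot: [0.701, 0.694, 0.129, 0.105]
ft_force: [-0.1, 0.0, -3.1]
grip_width: 0.029
time: 6.92
position: [0.6274, 0.1496, 0.3319]
tool_rot: [0.694, 0.684, 0.172, 0.143]
ft_force: [0.3, -0.2, -1.7]
grip_width: 0.029
t 6.925 turn units [0.2  0.06 0.  ] deg 1.0
TCP [0.627395   0.149638   0.33187537] target [0.6269 0.1584 0.3236] shift units(now axes) [ 0.21 -0.11  0.19] force [ 0.3 -0.2 -1.7]
```

```bash
python3 -m crank '0.1 0.03 0 0.12 -0.06 0.1 1; 0.1 0.03 0 0.09 -0.05 0.09 1; 0 0 0 0 0 0 1; 0 0 0 0 0 0 1'; python3 tgt.py; cat > chk.py <<'E'
import sys
from h import *; from tgt import L,n
o=robot.get_obs();Rt=R.from_quat(o['tool_rot']);z=-Rt.apply([0,0,1.]);O=o['position']-.0895*z
x=np.cross([0,1,0],z);x/=np.linalg.norm(x);y=np.cross(z,x);th=np.linspace(0,2*np.pi,90)
v=[]
for k in ['scene','side','wrist']:
    p=snap(k); im=cv2.resize(p['img'],None,fx=2,fy=2,interpolation=cv2.INTER_CUBIC)[:,:,::-1].copy()
    for h,r in [(0,.058),(.083,.016),(.122,.015)]:
        C=O+h*z+r*(np.cos(th)[:,None]*x+np.sin(th)[:,None]*y); cv2.polylines(im,[((px(p,C)+.5)*2).astype(np.int32)],True,(255,0,0))
    cv2.line(im,*[tuple(int(a) for a in u*2) for u in px(p,[L,L+.15*n])],(0,255,0))
    u=(px(p,O+.03*z)[0]*2).astype(int); a=max(u[1]-250,0);b=min(max(u[0]-133,0),1280-266); c=im[a:a+500,b:b+266]; v.append(np.vstack([c,np.zeros((500-len(c),266,3),np.uint8)]))
cv2.imwrite('pics/'+sys.argv[1],np.hstack(v))
E
python3 chk.py c1.png
```

```text
time: 7.42
position: [0.6277, 0.158, 0.3243]
tool_rot: [0.695, 0.685, 0.168, 0.136]
ft_force: [0.5, 0.0, -2.3]
grip_width: 0.029
t 7.425 turn units [-0.  0.  0.] deg 0.0
TCP [0.62767702 0.15799939 0.32427002] target [0.6269 0.1584 0.3236] shift units(now axes) [ 0.01 -0.03  0.01] force [ 0.5  0.  -2.3]
```

View pics/c1.png

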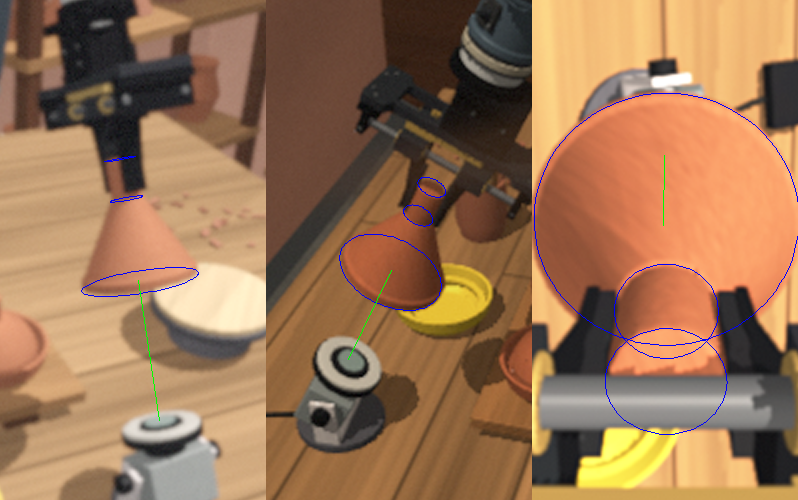

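The overlays match the lid in all three views: rim, shoulder and knob lie on the predicted circles, and the lens axis meets the centre of the mouth. One last check that it is steady and nothing else has moved, then I hand in.

```bash
python3 -m crank '0 0 0 0 0 0 1; 0 0 0 0 0 0 1; 0 0 0 0 0 0 1; 0 0 0 0 0 0 1'; python3 - <<'E'
from h import *; import tgt
tgt.go(); o=robot.get_obs(); print(np.abs(o['joint_velocities']).max(),o['grip_width'])
p=snap('scene','end.png'); a=cv2.imread('pics/scene0.png').astype(int); d=np.abs(a-p['img'][:,:,::-1]).max(2)
print({k:int((d[y0:y1,x0:x1]>60).sum()) for k,(x0,y0,x1,y1) in dict(bowl=(160,215,215,255),jar=(150,285,205,350),cam=(380,240,440,305),dish=(230,225,290,245),board_dome=(292,215,350,230)).items()})
E
```

```text
time: 8.07
position: [0.6275, 0.1579, 0.3244]
tool_rot: [0.695, 0.685, 0.168, 0.136]
ft_force: [-0.2, 0.6, -3.3]
grip_width: 0.0289
t 8.075 turn units [-0.  0.  0.] deg 0.0
TCP [0.62749965 0.15790821 0.32438903] target [0.6269 0.1584 0.3236] shift units(now axes) [ 0.01 -0.02  0.01] force [-0.2  0.6 -3.3]
0.0013926042651967215 0.028915134019832752
{'bowl': 719, 'jar': 0, 'cam': 0, 'dish': 434, 'board_dome': 0}
```

View pics/end.png

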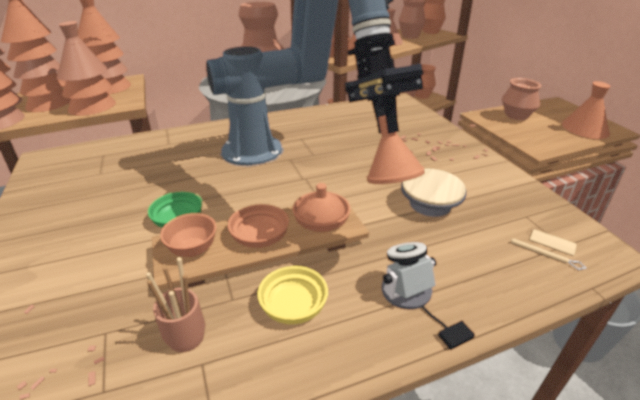

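The final view shows the lid held at (395,155) with its mouth toward the camera at (408,250). The dish (258,225), bowl (188,236), dome, jar and camera are where they started; the pixel differences at the bowl and dish come from shadows that have gone and the lid being off.

```bash
python3 -c "
from rig import robot
print(robot.hand_in())"
```

```text
the job is handed in; nothing more can be done
None
```

I gripped the cone lid by its knob at 35 N, lifted it straight off its dish and carried it to the inspection camera. There I tilted it about 25° so the mouth faces the lens, and handed in at about 8.1 s with the lid still held in the air. No verdict was reported.

- **Lid pose:** the tool was within about 1 mm and 0.1° of the target, which puts the rim 150 mm ahead of the lens. The lid outlines I drew from the arm's pose matched the pictures from all three cameras.
- **Lens estimate:** fits from different sets of pictures agreed to about 2 mm and 2°, except that the very first fit differed by up to about 3°. Taking the lens front as 4 mm ahead of the ring light was my estimate.
- **Holding still:** joint speeds were below 0.002 rad/s. The grip opening held at 29 mm on the 30 mm knob, and the arm carried about 3 N, which fits the lid's weight.
- **Everything else:** a before-and-after picture comparison showed no change at the tool jar, the camera or the front of the dome-lidded dish. It did flag the bowl and the cone dish; by eye both stand where they did, and I put that down to a shadow that has gone and the lid being off.

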